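# Glaze the compass and present the shadow pin to the inspection camera

### The job

Take the chrome bezel from its cork rest and lower it, without dropping it, onto the open brass compass bowl so that it sits fully seated and level, and let go of it. Then pull the brass shadow pin out of the teak block and present it to the inspection camera over the compass: upright, foot down, centred over the white dot of the bezel with its foot about 40 mm above the glass, the narrow edge of its grip tab facing the camera; never let the pin touch the bezel. Finish while holding the pin still there in the air, and leave everything else on the bench where it is.

Things in the scene. Friction and masses are not known exactly. Their poses are not given: they have to be found in the camera images.
- compass: fixed inspection stand: a blue-green base plate 290 x 110 x 12 mm carrying an open brass compass bowl and a black inspection camera on a mast. Origin on the bench under the centre of the bowl; z up; its x axis points level from the bowl's centre towards the camera, which always looks back along it. The camera and its lens occupy 146 to 223 mm from the bowl's axis, 40 mm wide, top 185 mm above the bench
- bowl_rim (a point): centre of the bowl's open mouth, at rim height, 75 mm above the bench. Rim 56 mm outer diameter, 48 mm inner diameter, 4 mm wall, straight outer wall 45 mm deep on a pedestal 44 mm across, nothing beside it above the base plate; inside free depth 32 mm. Same axes as compass
- camera_lens (a point): front of the camera's lens, 146 mm from the bowl's axis, 165 mm above the bench. Same axes as compass
- bezel_center (a point): centre of the chrome bezel's grip band. The bezel is a round glazed cover 22 mm high: a grip band 62 mm in diameter and 14 mm high (this point is in its middle) above a spigot 43 mm in diameter, 8 mm deep, chamfered to 39 mm, that drops into the bowl with 2.5 mm play all round; the band's underside then lies on the rim and this point is 7 mm above the rim. It starts right way up, spigot down on its rest. z up through the glass. About 0.13 kg
- bezel_top (a point): centre of the bezel's dark glass, on its top face, marked with a white dot 6 mm across; 7 mm above bezel_center
- rest: fixed cork rest, a disc 50 mm across and 25 mm high, that the bezel starts on; origin at the middle of its underside
- pin_grip (a point): centre of the brass shadow pin's grip tab, a flat tab 24 mm (x) by 10 mm (y) by 30 mm (z, up) at the top of the pin; pinch it across its 10 mm. The narrow edges (10 x 30 mm) are the ones at its x ends; either may face the camera. The pin is 100 mm long in all, about 0.09 kg; this point is 85 mm above the foot and 15 mm below the top. Shaft 8 mm in diameter, with a collar 20 mm across, 5 mm thick, its underside 28 mm above the foot
- pin_foot (a point): centre of the foot (lower end) of the shadow pin, on the pin's axis. Same axes as pin_grip
- block: fixed teak mounting block 90 (x) x 70 (y) x 45 mm high, origin at the middle of its underside. A vertical 11 mm hole in its centre holds the pin upright and loose, collar on the block's top, foot 28 mm deep (17 mm above the bench); the tab's centre is then 102 mm above the bench
- ball_left: left quadrant ball: black iron ball with a flat foot, 82 mm across, 85 mm high; its origin is at the middle of its underside; a bystander
- ball_right: right quadrant ball, the same; its origin is at the middle of its underside; a bystander
- screwdriver: screwdriver lying on the bench at the left front; its origin is at the middle of its underside; a bystander
- wrench: steel wrench lying at the right front; beyond it, at the right edge, a fixed crate with a chute up to 260 mm high; its origin is at the middle of its underside; a bystander
- tin: green tin, 64 mm across, 70 mm high, at the left; its origin is at the middle of its underside; a bystander
- notebook: blue notebook, 150 x 105 x 18 mm, lying at the far left; its origin is at the middle of its underside; a bystander
Things that resemble listed ones, but are neither listed nor needed, are in the scene too. There is more than one size of the part that bears pin_grip; the job needs the smallest.

How it is judged:
By the outcome, as a careful person would: the job done as asked, in the order asked, and still so for the second after the job is handed in, while the arm keeps its last pose, push and grip.
It also fails if it takes over 50 s, if anything falls off the work surface, if the arm or the gripper's body presses on something with over 40 N, if the wrist force passes 120 N, or if a joint passes its speed limit or range.

### The arm

A 6-joint arm with a two-finger parallel gripper is mounted at the origin on the work surface. World frame = base frame: x ahead of the robot, y to its left, z up, the work surface at z = 0. Lengths are in mm, angles in rad, forces in N, time in s.
With the tool pointing down it reaches from about 300 to 775 mm from the base axis. Payload 14.6 kg.
Tool frame: the origin (TCP) lies between the finger pads; the fingertips stand 11 mm ahead of it and the grasp point (between the pads) lies 8 mm behind it; z points along the fingers, y is the direction in which the jaws open and shut (so a half turn about z gives the same grasp; the last joint's range is limited). The gripper opens to 94 mm and grips with 3 to 60 N. Pads are 16 mm wide; open, the fingers measure 119 mm over their backs; the gripper's body (75 mm by 177 mm) begins 78 mm behind the grasp point.
Start: joints at [-1.407, 0.3, 1.521, -0, 1.321, -0.067], TCP at [125.81, -535.408, 216.446] pointing down, gripper open.
Joint ranges: [-3.03, 3.03], [-0.79, 2.21], [0.23, 2.52], [-1.04, 4.18], [0, 3.07], [-2.55, 2.55]. Speed limits (rad/s): [2.22, 2.22, 2.57, 3.14, 3.14, 3.14].

### API

Orientations are given as [roll, pitch, yaw] about the fixed x, y, z axes, in that order (R = Rz(yaw) Ry(pitch) Rx(roll)).
In Python, from cell import * gives the robot as it stands.
- The arm moves only by the tool arm_command, never from a script. Its argument "deltas" is a list of rows, each an object with "xyz": the shift along the world's x, y, z in m, a list of three; "turn": the turn, a rotation vector about the world's x, y, z in rad, a list of three. A call has 1 to 12 rows; each row shifts and turns the commanded pose from where the row before left it; what a row does not reach is not made up. A row lasts 1/8 s, in which the tool goes at most 62.5 mm and 10.7 degrees, less where a joint would pass 70% of its speed; a pose out of reach is approached as far as the arm can. A call with a gripper value outside its range is refused whole. "gripper" is the closure, from 0 (fully open) to 1 (shut), set as the call begins (left out, the last holds). The fingers move at their own pace and stop on an object; "force" is the grip in N (left out, the last holds). Time passes only in rows, so rows that do not move let the fingers close. It gives the time, the measured TCP pose, the force and the opening at its end, in the units of the state.
- read_state(): the state, without advancing time (a new reading comes with each control period).
- camera(name): name is "scene" or "side" or "wrist"; returns a dict with "color" (420x560x3 uint8, red, green, blue), "fx", "fy", "cx", "cy" (pixels), "rvec" (rotation vector, rad) and "tvec" (3), from world to camera coordinates, as OpenCV has them; the wrist camera has in their place "mount" (4x4, takes a point from camera to tool coordinates, whose origin is the TCP and whose axes are the flange's). Camera axes: x right, y down, z forward; pixel columns grow to the right and rows downward; lengths in mm; the calibration is good to about 2 mm. A picture is of the moment at which its call begins: read the wrist's pose just before it. There is no depth.
- sign_off(): hands the job in, once; it reports no verdict.
The state is a dict: "clock": time; "joints": joint angles; "qd": joint speeds; "effort": joint torques, N m; "eef_pos": TCP position; "eef_rot": TCP orientation; "wrist_force": force on the tool from outside, world axes, zero at the start; "moment": the same for the moment, N m; "finger_gap": finger opening in mm.
Only numpy, scipy, OpenCV 4.12 (cv2) and the standard library are available. Lean on these libraries where they do the work, as an engineer would, in place of code of your own. Each camera call takes 0.05 s, during which the arm holds its last target.

## Working session

There is one attempt and no reset: what is moved stays moved. The work goes in short steps, Python scripts to look and compute and a tool call to move; the robot and the scene stay as the last step left them, time stands still between calls to the robot, and variables do not carry over. Pictures are saved under pics/ and viewed, and the job is handed in when it is done.

Besides the shell and the picture viewer there is one more tool, called after "Call:" as name([rows], argument=value, ...), one row to a line, values as JSON. arm_command: Moves the arm, as the interface text tells. Its arguments: {"type":"object","properties":{"deltas":{"type":"array","items":{"type":"object","properties":{"xyz":{"type":"array","items":{"type":"number"}},"turn":{"type":"array","items":{"type":"number"}}}}},"gripper":{"type":"number"},"force":{"type":"number"}},"required":["deltas"]}

```bash
ls; mkdir -p pics; python3 - <<'E'
from cell import *
import cv2
s=read_state();print(s)
for n in("scene","side","wrist"):
    c=camera(n);cv2.imwrite(f"pics/{n}0.png",c["color"][:,:,::-1]);print({k:v for k,v in c.items() if k!="color"})
E
```

```text
pics
{'clock': 0.0, 'joints': array([-1.40656420e+00,  3.00481093e-01,  1.52159306e+00, -1.06089562e-05,
        1.32065921e+00, -6.65556680e-02]), 'qd': array([-3.21966283e-04,  6.41999303e-04, -7.15307668e-05, -1.22090469e-03,
       -3.75657427e-04,  1.29786921e-03]), 'effort': array([ 9.45769862e-04, -5.31805694e+01, -3.52739239e+01,  7.08472123e-02,
        2.44538515e-02, -1.03886248e-04]), 'eef_pos': array([ 125.7876052 , -535.17102102,  215.87576407]), 'eef_rot': array([-3.14045379e+00, -6.56113381e-05,  2.30790390e-01]), 'wrist_force': array([ 0.02656377, -0.2334259 , -1.05768972]), 'moment': array([-0.01096642, -0.01653723,  0.01327475]), 'finger_gap': 94.10109555272273}
{'fx': 429.0689378226542, 'fy': 429.0689378226542, 'cx': 275.49825160941174, 'cy': 213.28467603778222, 'rvec': array([ 1.04672267,  2.55796924, -0.8694    ]), 'tvec': array([ 307.91202499, -214.14707221, 1577.61267445])}
{'fx': 418.51861745899555, 'fy': 418.51861745899555, 'cx': 277.67090809245565, 'cy': 212.50991319316827, 'rvec': array([ 2.32576476, -0.22929549,  0.10738122]), 'tvec': array([-459.73090361,  191.51723698, 1332.54048506])}
{'fx': 347.31643924659295, 'fy': 347.31643924659295, 'cx': 281.4101732262931, 'cy': 206.1675693474669, 'mount': array([[ 4.40191264e-04, -9.70917017e-01, -2.39415857e-01,
         6.94187497e+01],
       [ 9.99999900e-01,  4.45001455e-04,  3.39648940e-05,
         3.52138017e-01],
       [ 7.35633113e-05, -2.39415848e-01,  9.70917116e-01,
        -1.68956642e+02],
       [ 0.00000000e+00,  0.00000000e+00,  0.00000000e+00,
         1.00000000e+00]])}
```

View pics/scene0.png

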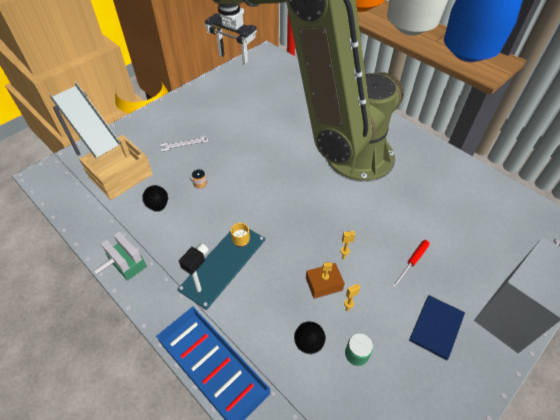

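View pics/side0.png

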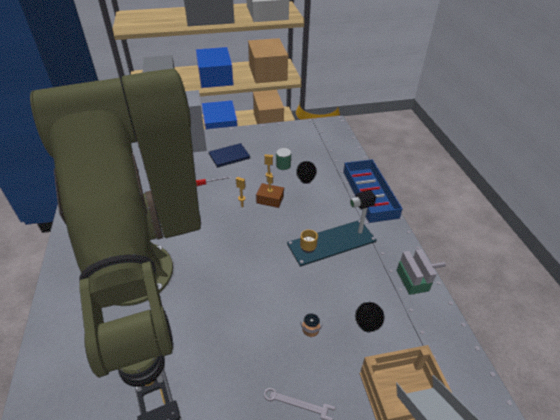

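View pics/wrist0.png

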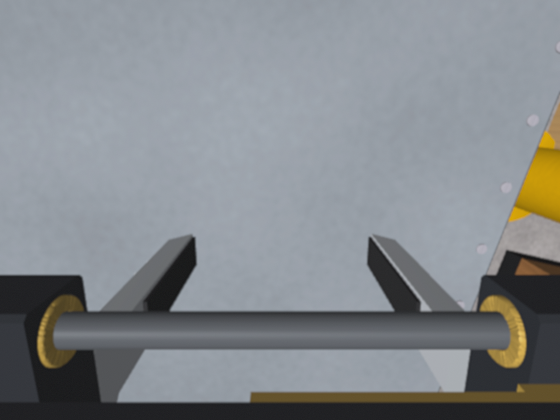

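```bash
python3 - <<'E'
import cv2,numpy as np
a=cv2.imread("pics/scene0.png");b=cv2.imread("pics/side0.png")
def crop(im,x0,y0,w,h,W,H): return cv2.resize(im[y0:y0+h,x0:x0+w],(W,H),interpolation=cv2.INTER_CUBIC)
t=np.hstack([crop(a,290,220,90,100,390,300*390//270*1//1),crop(b,220,140,90,100,390,433)])
cv2.imwrite("pics/crop_pins.png",t)
t=np.hstack([crop(a,170,150,110,130,390,460),crop(b,280,180,110,160,390,567)[:460]])
cv2.imwrite("pics/crop_bowl.png",t)
cv2.imwrite("pics/crop_bez.png",crop(b,280,220,120,120,600,600))
E
```

```text
(no output)
```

View pics/crop_pins.png

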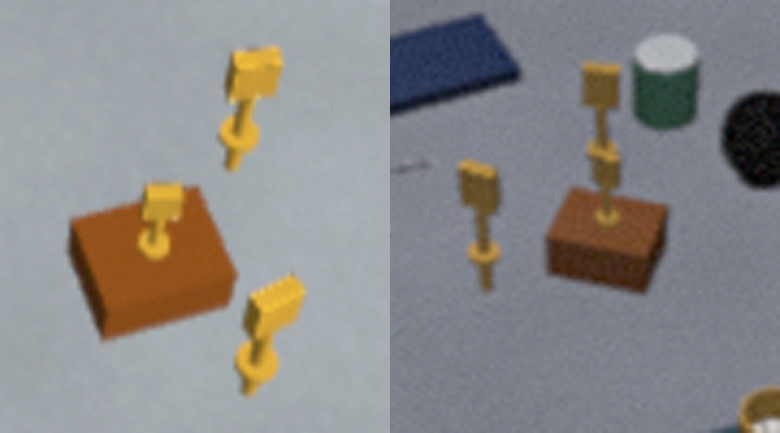

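View pics/crop_bowl.png

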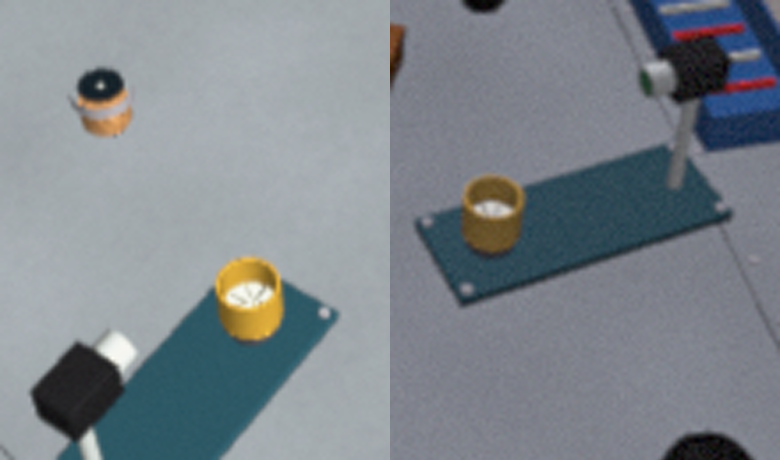

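View pics/crop_bez.png

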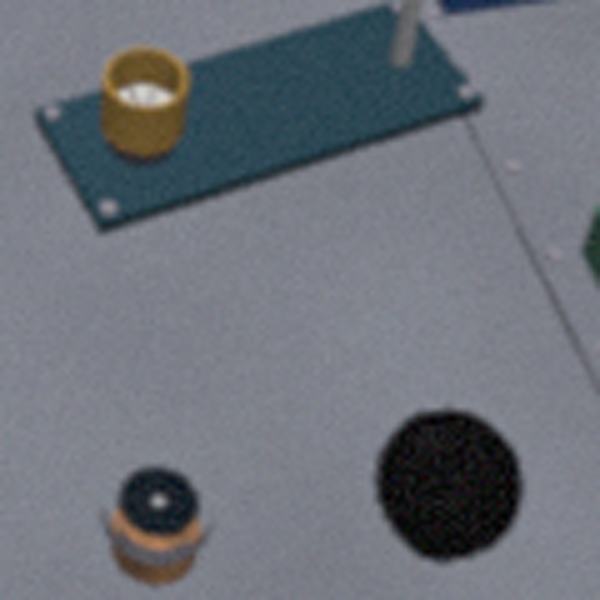

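```bash
cat > h.py <<'E'
import cv2,numpy as np
from scipy.spatial.transform import Rotation as R
from scipy.optimize import least_squares
import pickle,os
def K(c): return np.array([[c["fx"],0,c["cx"]],[0,c["fy"],c["cy"]],[0,0,1.]])
def shot(name,tag):
    from cell import camera,read_state
    s=read_state(); c=camera(name)
    if "mount" in c:
        T=np.eye(4);T[:3,:3]=R.from_euler("xyz",s["eef_rot"]).as_matrix();T[:3,3]=s["eef_pos"]
        W=np.linalg.inv(T@c["mount"])
        c["rvec"]=R.from_matrix(W[:3,:3]).as_rotvec();c["tvec"]=W[:3,3]
    pickle.dump(c,open(f"pics/{tag}.pkl","wb")); cv2.imwrite(f"pics/{tag}.png",c["color"][:,:,::-1]); return c
def load(tag): return pickle.load(open(f"pics/{tag}.pkl","rb"))
def proj(c,P): return cv2.projectPoints(np.asarray(P,float).reshape(-1,3),np.array(c["rvec"]),np.array(c["tvec"]),K(c),None)[0].reshape(-1,2)
def onz(c,uv,z):
    Rm=R.from_rotvec(c["rvec"]).as_matrix();o=-Rm.T@c["tvec"]
    d=Rm.T@np.array([(uv[0]-c["cx"])/c["fx"],(uv[1]-c["cy"])/c["fy"],1]);return o+d*(z-o[2])/d[2]
def tri(cs,uvs):
    r=least_squares(lambda p:np.concatenate([proj(c,p)[0]-u for c,u in zip(cs,uvs)]),[500,0,50]);return r.x,np.abs(r.fun).max()
def crop(tag,x0,y0,w,h,s,out):
    im=cv2.imread(f"pics/{tag}.png")[y0:y0+h,x0:x0+w];cv2.imwrite(f"pics/{out}.png",cv2.resize(im,None,fx=s,fy=s,interpolation=cv2.INTER_CUBIC))
E
python3 - <<'E'
from h import *
a=shot("scene","sc1");b=shot("side","sd1")
print("dot",onz(a,(198.2,174),46.5+0),onz(b,(311.8,320),46.5),tri([a,b],[(198.2,174),(311.8,320)]))
# bowl rim centre
print("rim",onz(a,(240.3,226.5),75),onz(b,(309.2,236),75))
print("pin top",tri([a,b],[(327.6,263.5),(269.5,176)]))
# block
for z,n in((45,"blk"),):
    print(onz(a,(325.5,277),z),onz(b,(270,192),z))
print("A",tri([a,b],[(349,233),(240.5,178)]),"B",tri([a,b],[(353,285),(268.5,156)]))
crop("sc1",170,220,110,100,7,"c1");crop("sd1",280,180,110,90,7,"c2")
E
```

```text
dot [ 503.18700637 -301.76100081   46.5       ] [ 503.71015001 -304.18419056   46.5       ] (array([ 503.4412336 , -303.15889193,   45.21928052]), np.float64(0.26130854043853446))
rim [559.71414754 -20.53712583  75.        ] [568.2801598  -19.97966055  75.        ]
pin top (array([490.09695034, 260.62365138, 113.39980043]), np.float64(0.20304562363412515))
[491.7872462  263.46714711  45.        ] [490.40848503 250.70694294  45.        ]
A (array([383.55976753, 243.98999718, 133.85354204]), np.float64(0.2081425102068124)) B (array([502.76392982, 355.06109898, 133.3857554 ]), np.float64(0.5567625896638333))
```

View pics/c1.png

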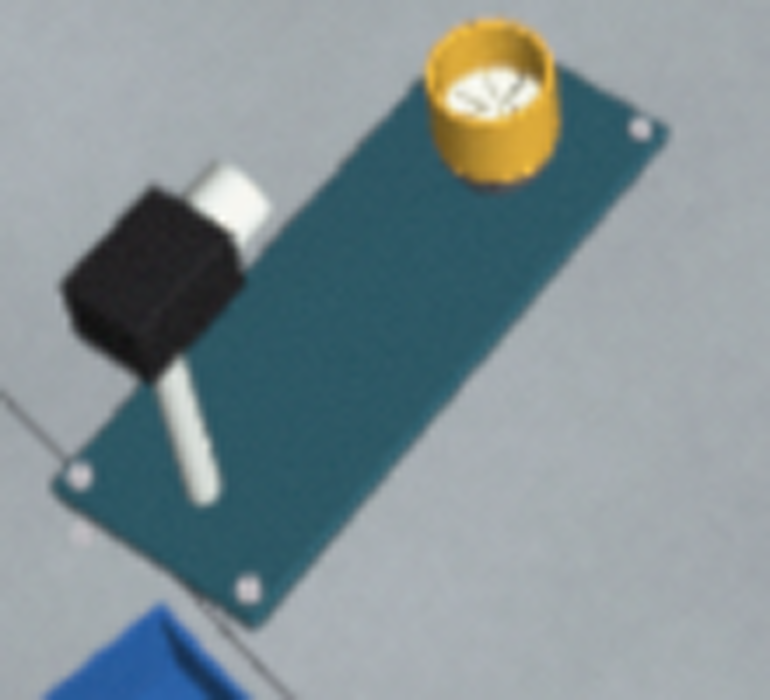

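View pics/c2.png

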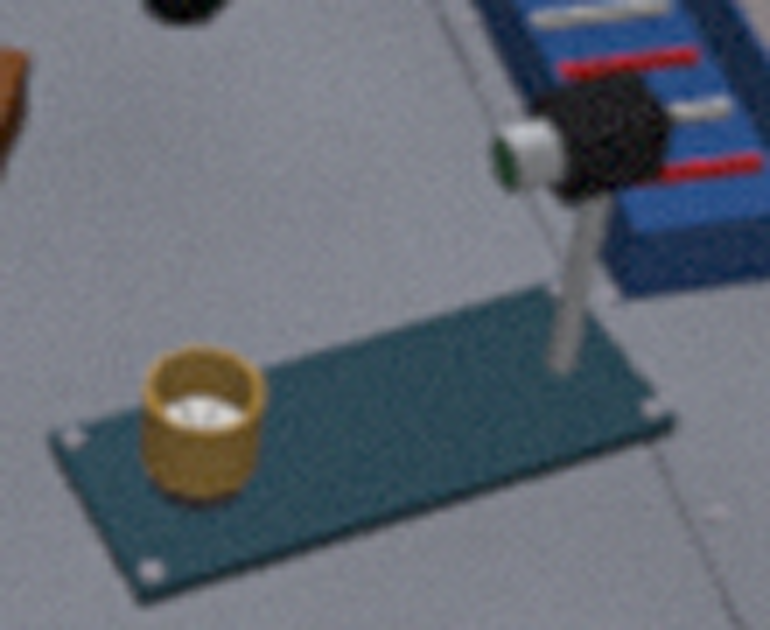

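```bash
python3 - <<'E'
from h import *
a=load("sc1");b=load("sd1")
f=lambda u,v:(170+u/7,220+v/7);g=lambda u,v:(280+u/7,180+v/7)
A=[onz(a,f(*p),12)[:2] for p in((668,127),(255,622),(52,482))];B=[onz(b,g(*p),12)[:2] for p in((52,432),(142,595),(676,418))]
print(A,B)
d=A[1]-A[0];print(np.arctan2(d[1],d[0]),np.linalg.norm(d))
d=A[1]-A[2];print(np.arctan2(d[1],d[0]),np.linalg.norm(d))
d=B[2]-B[1];print(np.arctan2(d[1],d[0]),np.linalg.norm(d))
d=B[0]-B[1];print(np.arctan2(d[1],d[0]),np.linalg.norm(d))
print("rim",onz(a,f(491,66),75),onz(b,g(205,393),75),tri([a,b],[f(491,66),g(205,393)]))
E
```

```text
[array([506.30865856,  31.04487591]), array([787.44133426,  87.75649649]), array([807.78958826, -18.91431697])] [array([507.68797939,  24.85772532]), array([526.58887519, -81.55328183]), array([807.88334922, -24.5200843 ])]
0.19905411182722027 286.7957274011269
1.7592892452196112 108.59426266936254
0.2000409236010936 287.0180599595023
1.7465845775260165 108.07657611357985
rim [567.21846129 -12.80361185  75.        ] [568.39336981 -20.64308707  75.        ] (array([567.48683498, -15.81803775,  71.06170765]), np.float64(0.7176038028837866))
```

```bash
python3 - <<'E'
from h import *
a=load("sc1")
for n,p,z in(("crate L",(83,160),60),("crate R",(150,172),30),("crate front",(115,192),30),("chute top",(70,95),250),("wrench",(185,143),5),("ballR",(155,198),42),("ballL",(310,337),42)): print(n,onz(a,p,z).round())
E
```

```text
crate L [ 752. -621.   60.]
crate R [ 608. -440.   30.]
crate front [ 744. -446.   30.]
chute top [ 680. -699.  250.]
wrench [ 421. -496.    5.]
ballR [ 668. -320.   42.]
ballL [651. 351.  42.]
```

Call:
arm_command([
  {"xyz": [0.02, 0.012, 0]},
  {"xyz": [0.04, 0.025, 0]},
  {"xyz": [0.04, 0.025, 0]},
  {"xyz": [0.04, 0.025, 0]},
  {"xyz": [0.04, 0.025, 0]},
  {"xyz": [0.04, 0.025, 0]},
  {"xyz": [0.04, 0.025, 0]},
  {"xyz": [0.04, 0.025, 0]},
  {"xyz": [0.04, 0.025, 0]},
  {"xyz": [0.037, 0.005, 0]},
  {"xyz": [0, 0, 0]},
  {"xyz": [0, 0, 0]},
])

```text
validation failed for argument at $.de...
```

```bash
python3 - <<'E'
from h import *
from cell import *
c=shot("wrist","w1");s=read_state();print(s["clock"],s["eef_pos"],s["eef_rot"],np.abs(s["qd"]).max())
print(proj(c,(503.4,-303.2,47)))
E
```

```text
0.3 [ 125.79639608 -535.33926485  216.2689071 ] [-3.14123564e+00 -3.50842584e-05  2.30799648e-01] 0.0017457356534774982
[[  82.85943127 -393.91162294]]
```

View pics/w1.png

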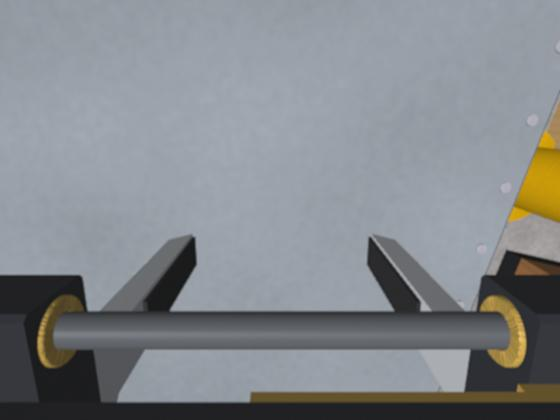

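The call was refused, possibly because each row needs both fields. I'll retry with `turn` included.

Call:
arm_command([
  {"xyz": [0.02, 0.012, 0.0], "turn": [0.0, 0.0, 0.0]},
  {"xyz": [0.04, 0.025, 0.0], "turn": [0.0, 0.0, 0.0]},
  {"xyz": [0.04, 0.025, 0.0], "turn": [0.0, 0.0, 0.0]},
  {"xyz": [0.04, 0.025, 0.0], "turn": [0.0, 0.0, 0.0]},
  {"xyz": [0.04, 0.025, 0.0], "turn": [0.0, 0.0, 0.0]},
  {"xyz": [0.04, 0.025, 0.0], "turn": [0.0, 0.0, 0.0]},
  {"xyz": [0.04, 0.025, 0.0], "turn": [0.0, 0.0, 0.0]},
  {"xyz": [0.04, 0.025, 0.0], "turn": [0.0, 0.0, 0.0]},
  {"xyz": [0.04, 0.025, 0.0], "turn": [0.0, 0.0, 0.0]},
  {"xyz": [0.037, 0.005, 0.0], "turn": [0.0, 0.0, 0.0]},
  {"xyz": [0.0, 0.0, 0.0], "turn": [0.0, 0.0, 0.0]},
  {"xyz": [0.0, 0.0, 0.0], "turn": [0.0, 0.0, 0.0]},
])

```text
clock: 1.8
eef_pos: [502.3, -318.5, 216.2]
eef_rot: [-3.141, 0.0, 0.231]
wrist_force: [-0.6, -0.2, -0.1]
finger_gap: 93.6
```

```bash
python3 - <<'E'
from h import *
from cell import *
c=shot("wrist","w1");s=read_state();print(s["clock"],s["eef_pos"],s["eef_rot"],np.abs(s["qd"]).max())
print(proj(c,(503.4,-303.2,47)))
E
```

```text
1.85 [ 502.09295106 -318.69560202  216.41072261] [-3.14140334e+00  2.73298741e-04  2.30190183e-01] 0.007937259852014187
[[266.31270421 187.91450572]]
```

View pics/w1.png

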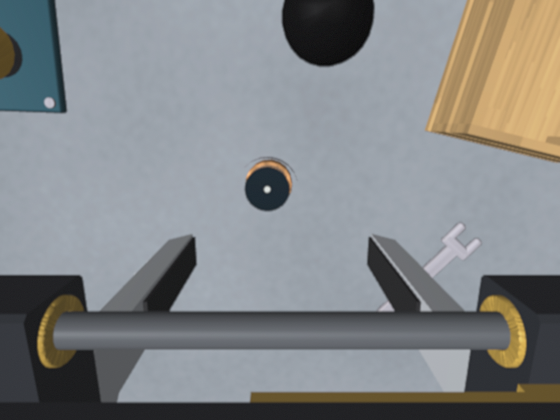

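The dot is at (267,189), close to the predicted (266,188). The bowl is partly visible at the upper left. I'll refine the dot position and move to the bezel.

```bash
python3 - <<'E'
from h import *
c=load("w1")
g=cv2.cvtColor(c["color"],cv2.COLOR_RGB2GRAY).astype(float)[180:198,258:276]
w=np.clip(g-120,0,None);yy,xx=np.mgrid[180:198,258:276];uv=((w*xx).sum()/w.sum(),(w*yy).sum()/w.sum());print(uv)
a=load("sc1");b=load("sd1")
print(onz(c,uv,47),tri([a,b,c],[(198.2,174),(311.8,320),uv]))
crop("w1",215,135,110,100,7,"w1c")
E
```

```text
(np.float64(266.7779585197235), np.float64(188.95933306222042))
[ 502.47859112 -303.87915482   47.        ] (array([ 502.43254788, -303.82067305,   45.82676861]), np.float64(0.49503245671422746))
```

View pics/w1c.png

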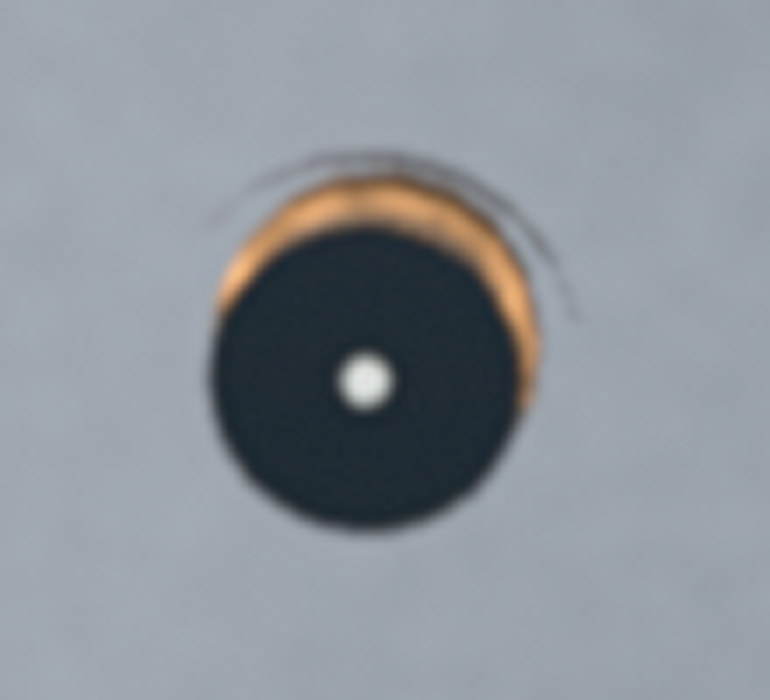

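Call:
arm_command([
  {"xyz": [0.0, 0.015, -0.02], "turn": [0.0, 0.0, 0.0]},
  {"xyz": [0.0, 0.0, -0.04], "turn": [0.0, 0.0, 0.0]},
  {"xyz": [0.0, 0.0, -0.04], "turn": [0.0, 0.0, 0.0]},
  {"xyz": [0.0, 0.0, -0.03], "turn": [0.0, 0.0, 0.0]},
  {"xyz": [0.0, 0.0, -0.03], "turn": [0.0, 0.0, 0.0]},
  {"xyz": [0.0, 0.0, -0.024], "turn": [0.0, 0.0, 0.0]},
  {"xyz": [0.0, 0.0, 0.0], "turn": [0.0, 0.0, 0.0]},
  {"xyz": [0.0, 0.0, 0.0], "turn": [0.0, 0.0, 0.0]},
])

```text
clock: 2.85
eef_pos: [502.9, -304.0, 33.7]
eef_rot: [3.141, -0.001, 0.23]
wrist_force: [-0.1, 0.0, 0.5]
finger_gap: 94.1
```

```bash
python3 - <<'E'
from h import *
c=shot("wrist","w2");shot("side","sd2");crop("sd2",240,240,160,140,4,"sd2c")
E
```

```text
(no output)
```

View pics/w2.png

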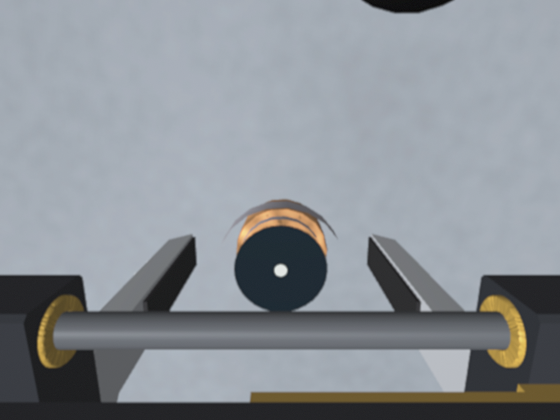

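View pics/sd2c.png

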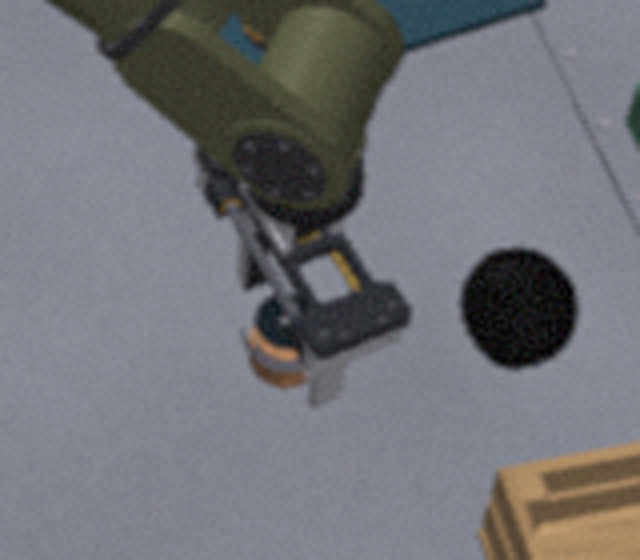

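Call:
arm_command([
  {"xyz": [0.0, 0.0, -0.001], "turn": [0.0, 0.0, 0.0]},
  {"xyz": [0.0, 0.0, 0.0], "turn": [0.0, 0.0, 0.0]},
  {"xyz": [0.0, 0.0, 0.0], "turn": [0.0, 0.0, 0.0]},
  {"xyz": [0.0, 0.0, 0.0], "turn": [0.0, 0.0, 0.0]},
  {"xyz": [0.0, 0.0, 0.0], "turn": [0.0, 0.0, 0.0]},
  {"xyz": [0.0, 0.0, 0.0], "turn": [0.0, 0.0, 0.0]},
], gripper=1.0, force=25)

```text
clock: 3.7
eef_pos: [502.8, -303.4, 31.5]
eef_rot: [3.142, -0.0, 0.231]
wrist_force: [-0.3, 0.0, 1.2]
finger_gap: 61.5
```

```bash
python3 - <<'E'
from h import *
from cell import *
c=shot("wrist","w3");s=read_state();print(s["eef_pos"],s["eef_rot"],s["finger_gap"],s["wrist_force"])
crop("w3",180,180,200,140,4,"w3c")
for u in[(280,270)]:print(onz(load("w2"),u,47))
E
```

```text
[ 502.84376983 -303.39994446   31.50022618] [ 3.14157624e+00 -3.23922050e-05  2.30822774e-01] 61.40809864297206 [-0.99772991  0.81537466  1.09835985]
[ 502.07386472 -303.88898563   47.        ]
```

View pics/w3c.png

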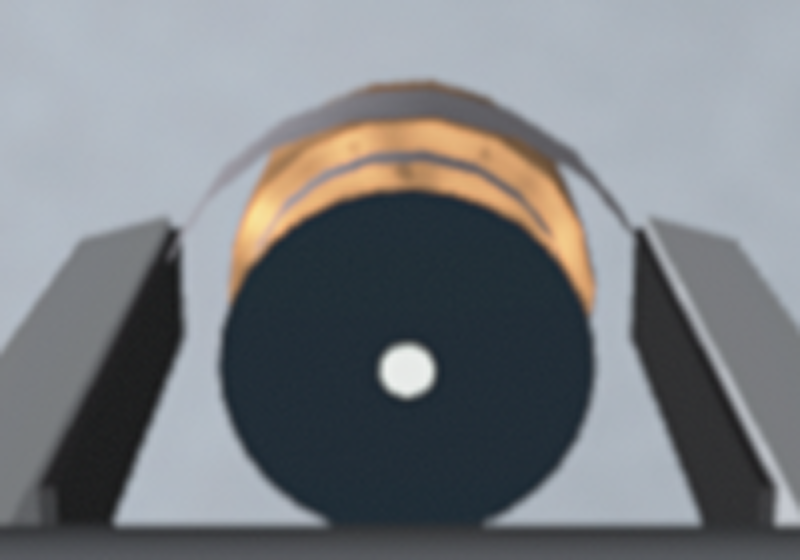

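Call:
arm_command([
  {"xyz": [0.0, 0.0, 0.01], "turn": [0.0, 0.0, 0.0]},
  {"xyz": [0.0, 0.0, 0.03], "turn": [0.0, 0.0, 0.0]},
  {"xyz": [0.0, 0.01, 0.04], "turn": [0.0, 0.0, 0.0]},
  {"xyz": [0.005, 0.035, 0.04], "turn": [0.0, 0.0, 0.0]},
  {"xyz": [0.005, 0.04, 0.03], "turn": [0.0, 0.0, 0.0]},
  {"xyz": [0.005, 0.04, 0.01], "turn": [0.0, 0.0, -0.02]},
  {"xyz": [0.003, 0.04, 0.0], "turn": [0.0, 0.0, -0.015]},
  {"xyz": [0.0, 0.02, 0.0], "turn": [0.0, 0.0, 0.0]},
  {"xyz": [0.0, 0.01, 0.0], "turn": [0.0, 0.0, 0.0]},
  {"xyz": [0.0, 0.0, 0.0], "turn": [0.0, 0.0, 0.0]},
  {"xyz": [0.0, 0.0, 0.0], "turn": [0.0, 0.0, 0.0]},
])

```text
clock: 5.12
eef_pos: [520.8, -109.3, 191.3]
eef_rot: [3.142, 0.0, 0.195]
wrist_force: [-0.4, -0.2, -1.2]
finger_gap: 61.9
```

```bash
python3 - <<'E'
from h import *
from cell import *
c=shot("wrist","w4");s=read_state();print(s["clock"],s["eef_pos"],s["eef_rot"],s["finger_gap"],s["wrist_force"],np.abs(s["qd"]).max())
E
```

```text
5.175 [ 520.74317061 -109.27514239  191.3201476 ] [-3.14158233e+00  2.59753818e-04  1.94801418e-01] 61.48129994381165 [-0.1947013  -0.85406375 -1.8799855 ] 0.0023690889219723406
```

View pics/w4.png

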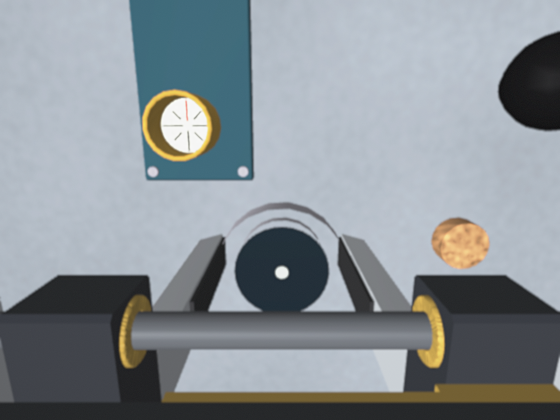

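```bash
python3 - <<'E'
from h import *
from cell import *
c=load("w4")
crop("w4",130,75,110,115,6,"w4c")
# dot
g=cv2.cvtColor(c["color"],cv2.COLOR_RGB2GRAY).astype(float)[262:282,272:292]
w=np.clip(g-120,0,None);yy,xx=np.mgrid[262:282,272:292];uv=((w*xx).sum()/w.sum(),(w*yy).sum()/w.sum())
print(uv,"dot at z",191.3+15,onz(c,uv,206.3))
E
```

```text
(np.float64(281.4056716627964), np.float64(272.0970375061572)) dot at z 206.3 [ 519.77549265 -109.84787129  206.3       ]
```

View pics/w4c.png

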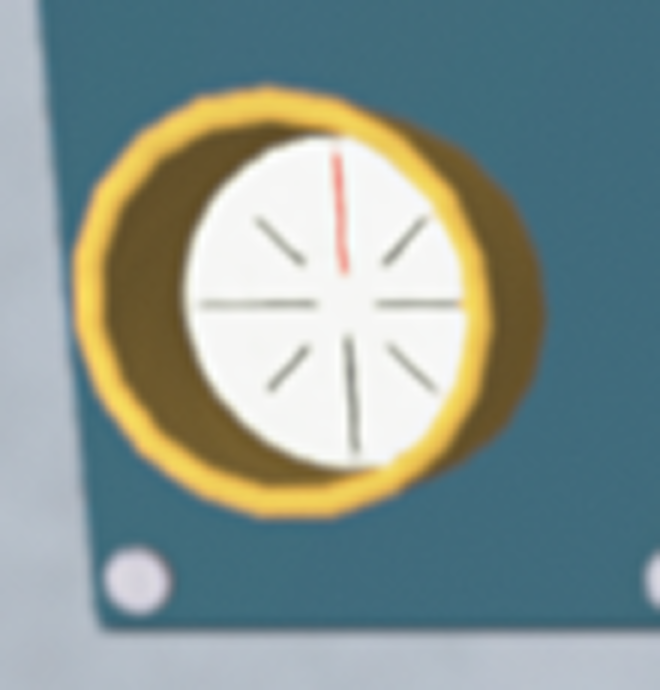

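```bash
python3 - <<'E'
from h import *
c=load("w4");im=c["color"].astype(int)
r,g,b=im[...,0],im[...,1],im[...,2]
m=(r>200)&(g>140)&(b<130);m[:70]=0;m[190:]=0;m[:,250:]=0;m[:,:120]=0
ys,xs=np.nonzero(m);P=np.array([onz(c,(x,y),75)[:2] for x,y in zip(xs,ys)])
f=least_squares(lambda p:np.hypot(*(P-p[:2]).T)-p[2],[567,-17,26],loss="soft_l1")
print(len(P),f.x,np.abs(f.fun).mean())
# plate edges
hsv=((g-r>35)&(b-r>35)).astype(np.uint8)
hsv=cv2.morphologyEx(hsv,cv2.MORPH_CLOSE,np.ones((15,15)))
L=[];Rr=[]
for y in range(10,170,4):
    x=np.nonzero(hsv[y,100:300])[0]+100
    L.append(onz(c,(x[0]-.5,y),12)[:2]);Rr.append(onz(c,(x[-1]+.5,y),12)[:2])
for A in(L,Rr):
    A=np.array(A);l=cv2.fitLine(A.astype(np.float32),cv2.DIST_HUBER,0,.01,.01).ravel();print(np.arctan2(l[1],l[0])%np.pi, l[2:])
    n=np.array([-l[1],l[0]]);print("dist bowl",(f.x[:2]-l[2:])@n)
E
```

```text
804 [568.56232743 -14.76402459  25.91955786] 0.7919420921619647
0.19671197 [592.7708    44.072525]
dist bowl -52.970411811186054
0.19610658 [611.1794   -60.320465]
dist bowl 52.98726305192784
```

Call:
arm_command([
  {"xyz": [0.02, 0.03, 0.0], "turn": [0.0, 0.0, 0.0]},
  {"xyz": [0.02, 0.04, -0.02], "turn": [0.0, 0.0, 0.0]},
  {"xyz": [0.009, 0.025, -0.03], "turn": [0.0, 0.0, 0.0]},
  {"xyz": [0.0, 0.0, -0.03], "turn": [0.0, 0.0, 0.0]},
  {"xyz": [0.0, 0.0, -0.015], "turn": [0.0, 0.0, 0.0]},
  {"xyz": [0.0, 0.0, 0.0], "turn": [0.0, 0.0, 0.0]},
  {"xyz": [0.0, 0.0, 0.0], "turn": [0.0, 0.0, 0.0]},
])

```text
clock: 6.05
eef_pos: [570.4, -13.9, 97.7]
eef_rot: [3.141, -0.002, 0.195]
wrist_force: [0.4, -1.2, -0.8]
finger_gap: 61.3
```

```bash
python3 - <<'E'
from h import *
from cell import *
c=shot("wrist","w5");s=read_state();print(s["clock"],s["eef_pos"],s["eef_rot"],s["finger_gap"],s["wrist_force"],np.abs(s["qd"]).max())
shot("side","sd5");shot("scene","sc5");crop("sd5",260,180,120,90,6,"sd5c");crop("sc5",200,180,90,80,7,"sc5c");crop("w5",170,150,220,160,3.6,"w5c")
E
```

```text
6.1 [570.41374677 -13.8311899   97.75724979] [ 3.14102862e+00 -1.93376006e-03  1.95237747e-01] 61.274766932873256 [ 0.35495472 -1.0587223  -2.09966181] 0.0032634703605670225
```

View pics/w5c.png

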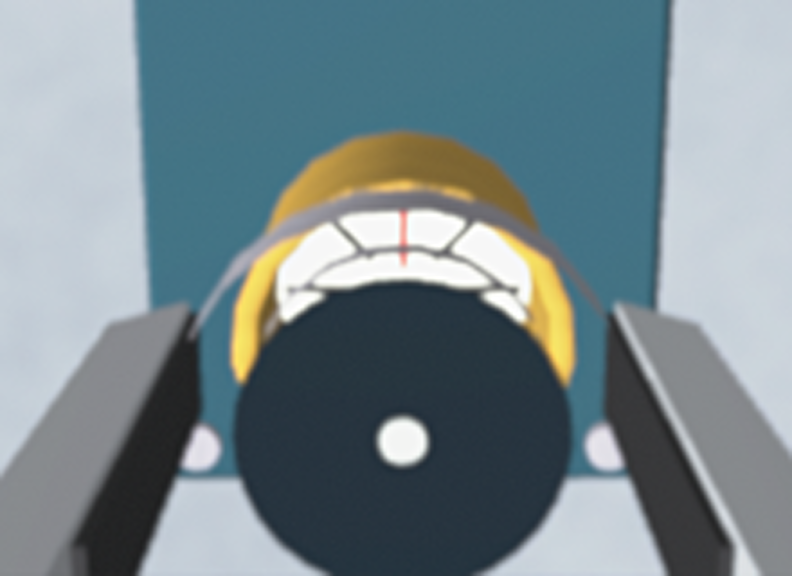

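View pics/sd5c.png

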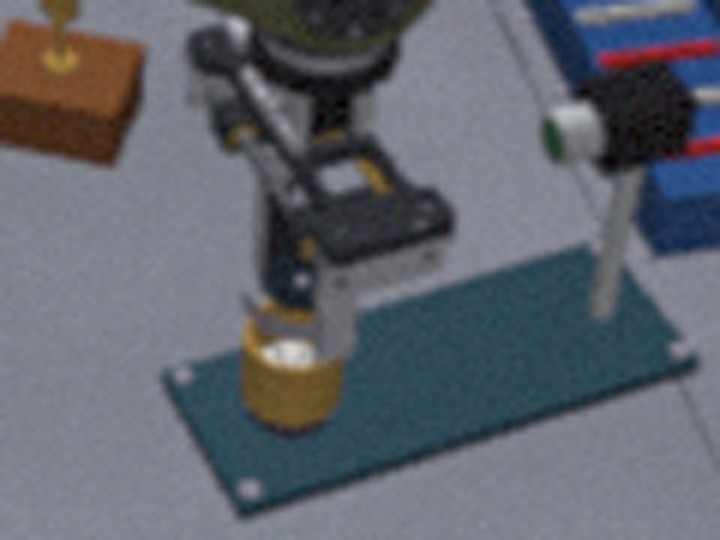

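View pics/sc5c.png

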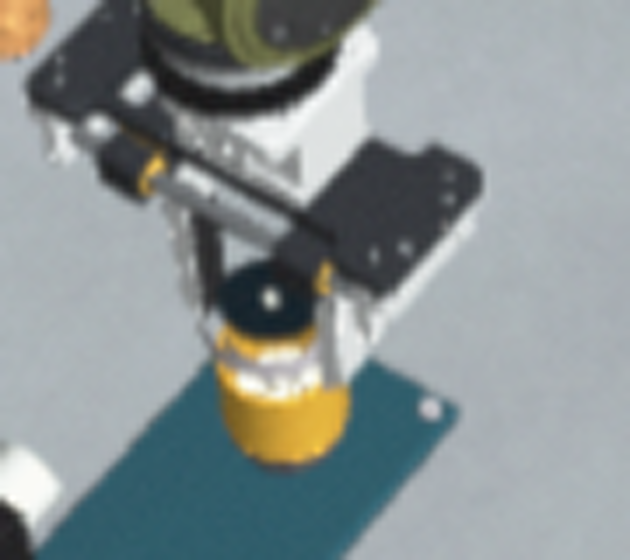

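Call:
arm_command([
  {"xyz": [-0.001, 0.0, -0.006], "turn": [0.0, 0.0, 0.0]},
  {"xyz": [0.0, 0.0, -0.006], "turn": [0.0, 0.0, 0.0]},
  {"xyz": [0.0, 0.0, -0.004], "turn": [0.0, 0.0, 0.0]},
  {"xyz": [0.0, 0.0, -0.003], "turn": [0.0, 0.0, 0.0]},
  {"xyz": [0.0, 0.0, 0.0], "turn": [0.0, 0.0, 0.0]},
  {"xyz": [0.0, 0.0, 0.0], "turn": [0.0, 0.0, 0.0]},
])

```text
clock: 6.95
eef_pos: [568.9, -13.4, 77.6]
eef_rot: [3.142, -0.0, 0.196]
wrist_force: [-0.6, -0.1, -2.1]
finger_gap: 61.8
```

```bash
python3 - <<'E'
from h import *
from cell import *
for i in range(2):
    c=shot("wrist","w6");s=read_state();print(s["clock"],s["eef_pos"],s["eef_rot"],s["finger_gap"],s["wrist_force"],s["moment"])
g=cv2.cvtColor(c["color"],cv2.COLOR_RGB2GRAY).astype(float)[262:282,272:292]
w=np.clip(g-120,0,None);yy,xx=np.mgrid[262:282,272:292];uv=((w*xx).sum()/w.sum(),(w*yy).sum()/w.sum())
print(uv,onz(c,uv,s["eef_pos"][2]+15.5))
crop("w6",170,150,220,160,3.6,"w6c")
E
```

```text
7.0 [568.91307826 -13.40955266  77.61049317] [ 3.14147775e+00 -2.84508055e-04  1.95852990e-01] 61.72215028059006 [ 0.57452414 -0.34305386 -0.86242476] [-0.00495859  0.03191376  0.01637875]
7.05 [568.91542359 -13.44575792  77.64507602] [ 3.14151269e+00 -3.54296392e-04  1.95708070e-01] 61.726931627086955 [ 0.16603744 -0.97376639 -1.08884176] [ 0.03487217 -0.00993069 -0.02734692]
(np.float64(281.4069581280788), np.float64(272.1290640394089)) [568.16560485 -13.9238519   93.14507602]
```

View pics/w6c.png

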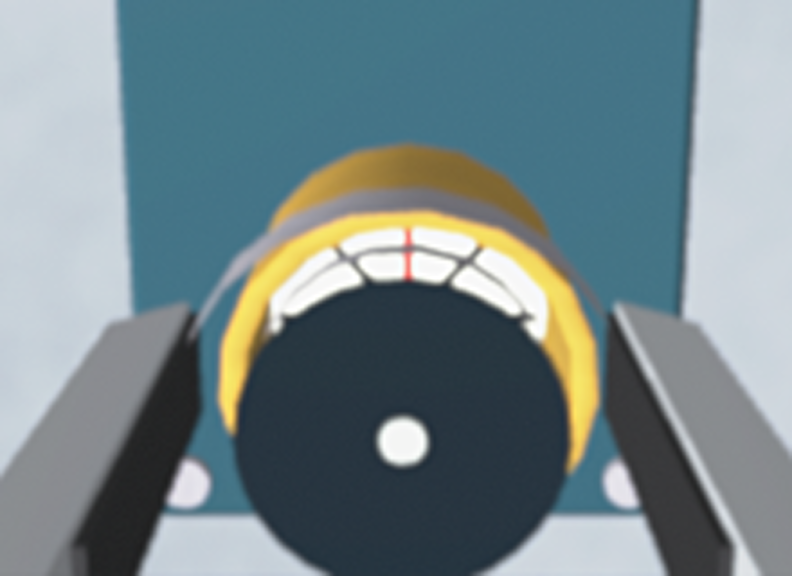

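Call:
arm_command([
  {"xyz": [0.0, -0.001, -0.001], "turn": [0.0, 0.0, 0.0]},
  {"xyz": [0.0, 0.0, -0.0015], "turn": [0.0, 0.0, 0.0]},
  {"xyz": [0.0, 0.0, -0.001], "turn": [0.0, 0.0, 0.0]},
  {"xyz": [0.0, 0.0, 0.0], "turn": [0.0, 0.0, 0.0]},
  {"xyz": [0.0, 0.0, 0.0], "turn": [0.0, 0.0, 0.0]},
])

```text
clock: 7.68
eef_pos: [568.8, -14.4, 74.0]
eef_rot: [3.142, -0.0, 0.196]
wrist_force: [-0.5, -0.0, -0.8]
finger_gap: 61.4
```

```bash
python3 - <<'E'
from cell import *
import numpy as np
s=read_state();print(s["clock"],s["eef_pos"],s["eef_rot"],s["finger_gap"],s["wrist_force"],s["moment"])
E
```

```text
7.675 [568.84693091 -14.39439924  73.9807046 ] [ 3.14158327e+00 -5.83731244e-05  1.95878663e-01] 61.377249080471834 [-0.46582403 -0.0408352  -0.78598306] [ 0.02147417 -0.0258512  -0.01568935]
```

Call:
arm_command([
  {"xyz": [0.0, 0.0, -0.0005], "turn": [0.0, 0.0, 0.0]},
  {"xyz": [0.0, 0.0, -0.0005], "turn": [0.0, 0.0, 0.0]},
  {"xyz": [0.0, 0.0, 0.0], "turn": [0.0, 0.0, 0.0]},
  {"xyz": [0.0, 0.0, 0.0], "turn": [0.0, 0.0, 0.0]},
])

```text
clock: 8.18
eef_pos: [568.9, -14.4, 73.5]
eef_rot: [3.142, -0.0, 0.196]
wrist_force: [-2.7, 0.8, 4.7]
finger_gap: 61.7
```

```bash
python3 - <<'E'
from h import *
from cell import *
s=read_state();print(s["clock"],s["eef_pos"],s["eef_rot"],s["finger_gap"],s["wrist_force"],s["moment"])
shot("wrist","w7");crop("w7",170,150,220,160,3.6,"w7c")
E
```

```text
8.175 [568.88460201 -14.39648405  73.45808517] [ 3.14150634e+00 -3.11468270e-04  1.95851764e-01] 61.664368897730625 [-2.6658465   0.77887039  4.71312425] [0.12196058 0.51788053 0.02895847]
```

View pics/w7c.png

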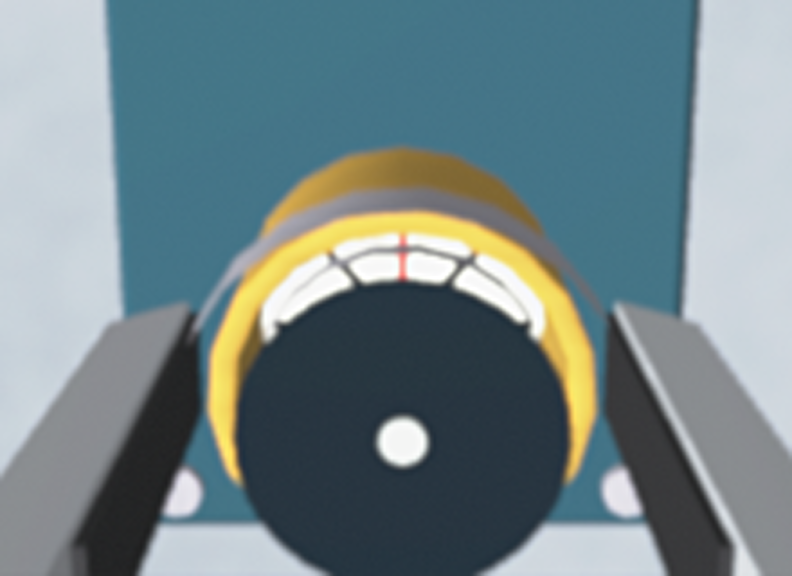

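Contact came at TCP z 73.5, the expected seated height. Releasing.

Call:
arm_command([
  {"xyz": [0.0, 0.0, 0.0], "turn": [0.0, 0.0, 0.0]},
  {"xyz": [0.0, 0.0, 0.0], "turn": [0.0, 0.0, 0.0]},
  {"xyz": [0.0, 0.0, 0.0], "turn": [0.0, 0.0, 0.0]},
  {"xyz": [0.0, 0.0, 0.0], "turn": [0.0, 0.0, 0.0]},
], gripper=0.0)

```text
clock: 8.72
eef_pos: [568.8, -14.4, 72.9]
eef_rot: [3.142, 0.0, 0.196]
wrist_force: [-1.2, -0.1, -0.1]
finger_gap: 93.4
```

```bash
python3 - <<'E'
from h import *
from cell import *
s=read_state();print(s["clock"],s["eef_pos"],s["finger_gap"],s["wrist_force"])
E
```

```text
8.725 [568.81942075 -14.39996869  72.90718201] 93.4236499192375 [-1.23052366 -0.0938252  -0.10390476]
```

Call:
arm_command([
  {"xyz": [0.0, 0.0, 0.02], "turn": [0.0, 0.0, 0.0]},
  {"xyz": [0.0, 0.0, 0.04], "turn": [0.0, 0.0, 0.0]},
  {"xyz": [0.0, 0.0, 0.05], "turn": [0.0, 0.0, 0.0]},
  {"xyz": [0.0, 0.0, 0.05], "turn": [0.0, 0.0, 0.0]},
  {"xyz": [0.0, 0.0, 0.0], "turn": [0.0, 0.0, 0.0]},
  {"xyz": [0.0, 0.0, 0.0], "turn": [0.0, 0.0, 0.0]},
])

```text
clock: 9.48
eef_pos: [568.5, -14.4, 232.1]
eef_rot: [-3.141, 0.001, 0.196]
wrist_force: [-0.2, 0.4, -1.0]
finger_gap: 94.0
```

```bash
python3 - <<'E'
from h import *
from cell import *
c=shot("wrist","w8");s=read_state();print(s["clock"],s["eef_pos"],s["eef_rot"])
shot("side","sd8");shot("scene","sc8");crop("sd8",270,190,90,80,6,"sd8c");crop("sc8",200,190,90,80,7,"sc8c")
g=cv2.cvtColor(c["color"],cv2.COLOR_RGB2GRAY).astype(float)
u0=proj(c,(568.5,-14.7,89))[0].round().astype(int);print(u0)
x0,y0=u0-10
g=g[y0:y0+20,x0:x0+20];w=np.clip(g-120,0,None);yy,xx=np.mgrid[0:20,0:20];uv=(x0+(w*xx).sum()/w.sum(),y0+(w*yy).sum()/w.sum())
print(uv,onz(c,uv,89));crop("w8",u0[0]-60,u0[1]-60,120,120,4,"w8c")
a=cv2.imread("pics/w8c.png");b=cv2.imread("pics/sd8c.png")[:480];cv2.imwrite("pics/m8.png",np.hstack([a,b[:, 120:430]]))
E
```

```text
9.525 [568.36606008 -14.35771327 231.60022982] [-3.14099639e+00  1.95062309e-03  1.95786694e-01]
[281 198]
(np.float64(281.50042075736326), np.float64(198.29901823281907)) [568.37397528 -14.78699787  89.        ]
```

View pics/m8.png

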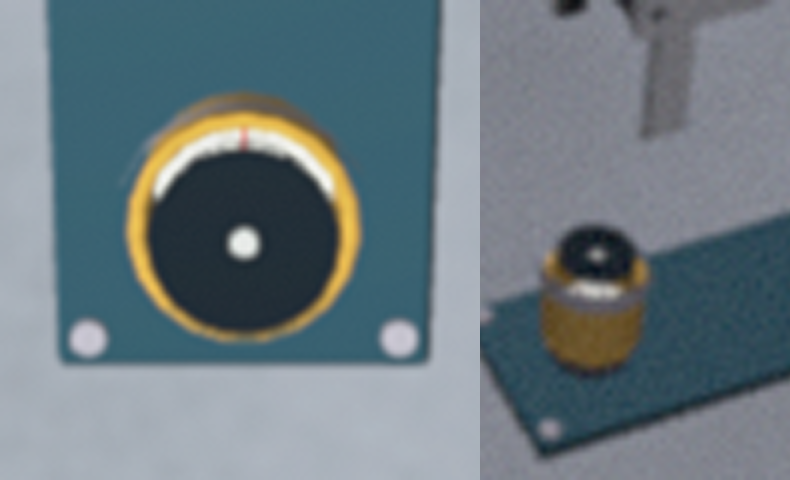

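Call:
arm_command([
  {"xyz": [-0.005, 0.015, 0.0], "turn": [0.0, 0.0, 0.0]},
  {"xyz": [-0.01, 0.035, 0.0], "turn": [0.0, 0.0, 0.0]},
  {"xyz": [-0.01, 0.04, 0.0], "turn": [0.0, 0.0, 0.0]},
  {"xyz": [-0.01, 0.04, 0.0], "turn": [0.0, 0.0, 0.0]},
  {"xyz": [-0.01, 0.04, 0.0], "turn": [0.0, 0.0, 0.0]},
  {"xyz": [-0.01, 0.04, 0.0], "turn": [0.0, 0.0, 0.0]},
  {"xyz": [-0.01, 0.035, 0.0], "turn": [0.0, 0.0, 0.0]},
  {"xyz": [-0.013, 0.015, 0.0], "turn": [0.0, 0.0, 0.0]},
  {"xyz": [0.0, 0.0, 0.0], "turn": [0.0, 0.0, 0.0]},
  {"xyz": [0.0, 0.0, 0.0], "turn": [0.0, 0.0, 0.0]},
])

```text
clock: 10.88
eef_pos: [491.0, 244.8, 233.0]
eef_rot: [3.141, -0.0, 0.195]
wrist_force: [-0.2, -0.5, -0.7]
finger_gap: 93.8
```

```bash
python3 - <<'E'
from h import *
from cell import *
c=shot("wrist","w9");s=read_state();print(s["clock"],s["eef_pos"],s["eef_rot"])
print(proj(c,(490,260,117)))
crop("w9",190,90,180,140,4.4,"w9c")
E
```

```text
10.925 [491.15649877 244.66241099 232.99362911] [ 3.14147523e+00 -1.44975967e-04  1.94710236e-01]
[[263.02554359 202.96304953]]
```

View pics/w9.png

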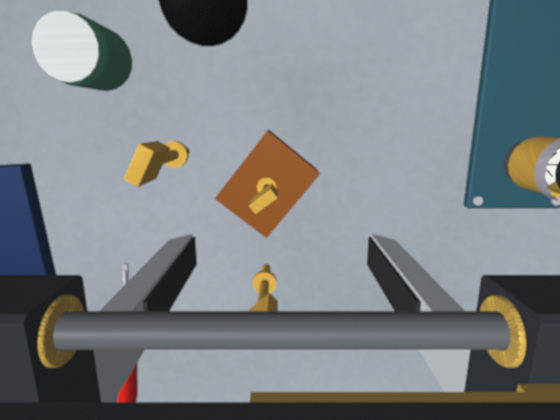

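View pics/w9c.png

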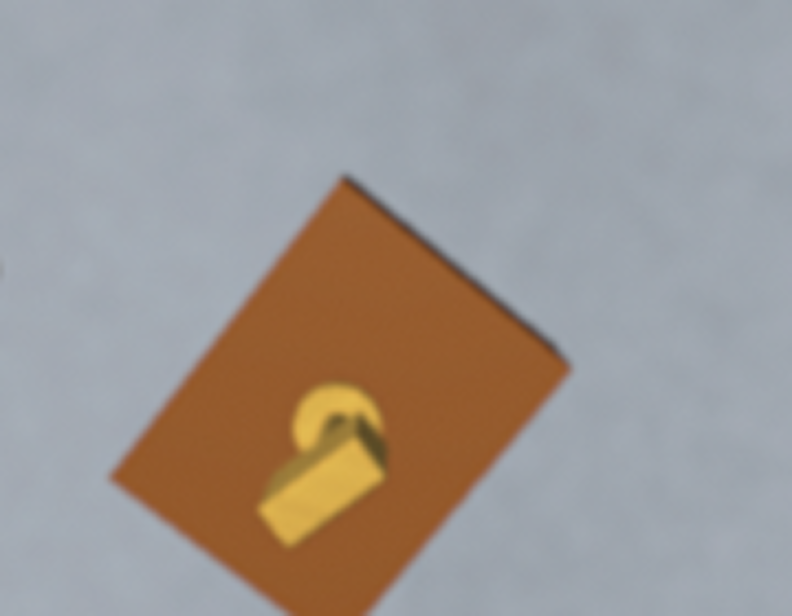

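```bash
python3 - <<'E'
from h import *
c=load("w9")
Q=np.array([onz(c,(190+u/4.4,90+v/4.4),117)[:2] for u,v in((258,508),(290,548),(385,475),(353,434))]);print(Q.round(1))
print("ctr",Q.mean(0)); d=(Q[2]-Q[1]+Q[3]-Q[0])/2;print(np.linalg.norm(d),np.arctan2(d[1],d[0]),np.linalg.norm(Q[1]-Q[0]),np.linalg.norm(Q[2]-Q[3]))
e=(Q[0]-Q[1]+Q[3]-Q[2])/2;print("perp yaw",np.arctan2(e[1],e[0])-np.pi/2)
B=np.array([onz(c,(190+u/4.4,90+v/4.4),45)[:2] for u,v in((345,176),(571,370),(110,477))]);print(B.round(1))
d=B[0]-B[2];print("block",np.linalg.norm(d),np.arctan2(d[1],d[0]));d=B[1]-B[0];print(np.linalg.norm(d),np.arctan2(d[1],d[0]));print("block ctr",(B[1]+B[2])/2)
E
```

```text
[[485.5 271.5]
 [478.9 264.1]
 [496.6 248.9]
 [503.3 256.3]]
ctr [491.06342774 260.20465967]
23.370157584020202 -0.7088434900234725 9.96633627591738 10.000841095009317
perp yaw -0.7272194518733927
[[547.6 268.9]
 [514.1 208.5]
 [467.5 311. ]]
block 90.4689065472286 -0.48400006824262637
69.08158828064568 -2.0768610965806285
block ctr [490.83923006 259.75535549]
```

Call:
arm_command([
  {"xyz": [0.0, 0.008, 0.0], "turn": [0.0, 0.0, 0.186]},
  {"xyz": [0.0, 0.007, 0.0], "turn": [0.0, 0.0, 0.186]},
  {"xyz": [0.0, 0.0, 0.0], "turn": [0.0, 0.0, 0.186]},
  {"xyz": [0.0, 0.0, 0.0], "turn": [0.0, 0.0, 0.186]},
  {"xyz": [0.0, 0.0, 0.0], "turn": [0.0, 0.0, 0.186]},
  {"xyz": [0.0, 0.0, 0.0], "turn": [0.0, 0.0, 0.186]},
  {"xyz": [0.0, 0.0, 0.0], "turn": [0.0, 0.0, 0.186]},
  {"xyz": [0.0, 0.0, 0.0], "turn": [0.0, 0.0, 0.186]},
  {"xyz": [0.0, 0.0, 0.0], "turn": [0.0, 0.0, 0.186]},
  {"xyz": [0.0, 0.0, 0.0], "turn": [0.0, 0.0, 0.186]},
  {"xyz": [0.0, 0.0, 0.0], "turn": [0.0, 0.0, 0.186]},
  {"xyz": [0.0, 0.0, 0.0], "turn": [0.0, 0.0, 0.186]},
], gripper=0.5)

```text
clock: 12.42
eef_pos: [491.3, 259.6, 232.9]
eef_rot: [-3.142, 0.0, 2.432]
wrist_force: [-0.9, 0.0, -0.9]
finger_gap: 47.0
```

Call:
arm_command([
  {"xyz": [0.0, 0.0, 0.0], "turn": [0.0, 0.0, 0.0]},
  {"xyz": [0.0, 0.0, 0.0], "turn": [0.0, 0.0, 0.0]},
])

```text
clock: 12.68
eef_pos: [491.1, 260.1, 232.9]
eef_rot: [-3.142, 0.0, 2.423]
wrist_force: [-0.1, 0.9, -0.1]
finger_gap: 47.0
```

```bash
python3 - <<'E'
from h import *
from cell import *
c=shot("wrist","w10");s=read_state();print(s["clock"],s["eef_pos"],s["eef_rot"],s["joints"],s["finger_gap"])
print(proj(c,(491,260,117)))
crop("w10",220,130,120,100,6,"w10c")
E
```

```text
12.725 [490.97621968 260.23886888 232.93377969] [-3.14154194e+00 -4.52050944e-06  2.42367682e+00] [ 4.21487944e-01  3.00385239e-01  1.48169149e+00 -1.74889387e-05
  1.35956388e+00 -4.31388878e-01] 46.85955024220975
[[281.21114181 204.46293154]]
```

View pics/w10c.png

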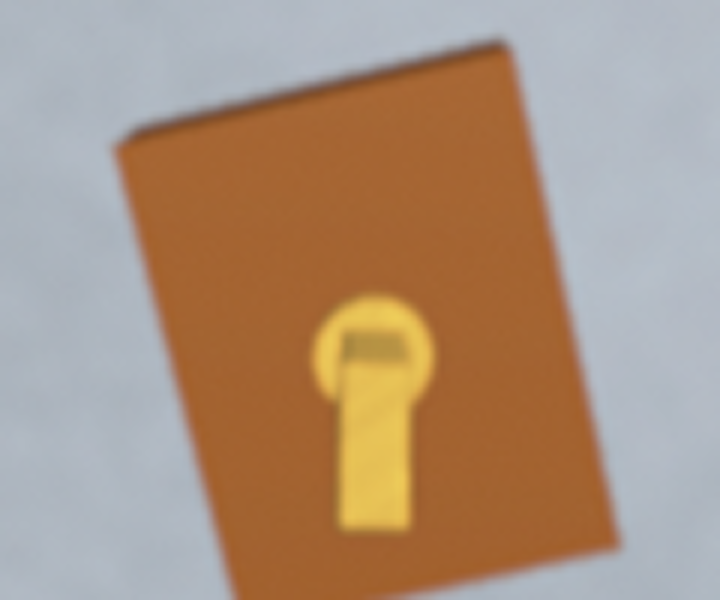

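View pics/w10.png

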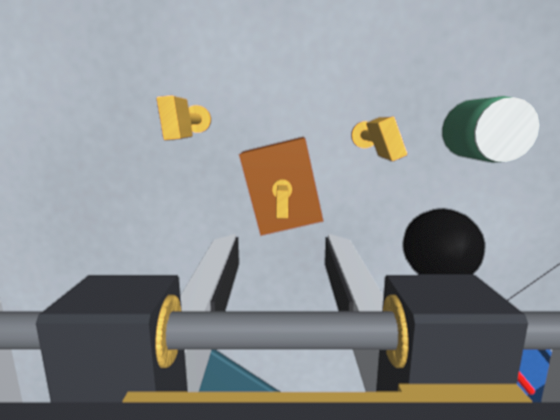

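Call:
arm_command([
  {"xyz": [0.0005, 0.0005, -0.02], "turn": [0.0, 0.0, 0.0]},
  {"xyz": [0.0, 0.0, -0.035], "turn": [0.0, 0.0, 0.0]},
  {"xyz": [0.0, 0.0, -0.035], "turn": [0.0, 0.0, 0.0]},
  {"xyz": [0.0, 0.0, -0.03], "turn": [0.0, 0.0, 0.0]},
  {"xyz": [0.0, 0.0, -0.019], "turn": [0.0, 0.0, 0.0]},
  {"xyz": [0.0, 0.0, 0.0], "turn": [0.0, 0.0, 0.0]},
  {"xyz": [0.0, 0.0, 0.0], "turn": [0.0, 0.0, 0.0]},
])

```text
clock: 13.6
eef_pos: [491.7, 261.2, 94.9]
eef_rot: [3.141, 0.0, 2.427]
wrist_force: [-0.5, 0.0, 0.7]
finger_gap: 46.7
```

```bash
python3 - <<'E'
from h import *
from cell import *
c=shot("wrist","w11");s=read_state();print(s["clock"],s["eef_pos"],s["eef_rot"],s["finger_gap"],s["wrist_force"])
crop("w11",190,190,180,130,4.2,"w11c")
E
```

```text
13.65 [491.80121931 261.25629346  95.05511895] [3.14015218e+00 6.43037808e-04 2.42691148e+00] 46.725690334716084 [-0.40738172 -0.07903655  0.32828322]
```

View pics/w11c.png

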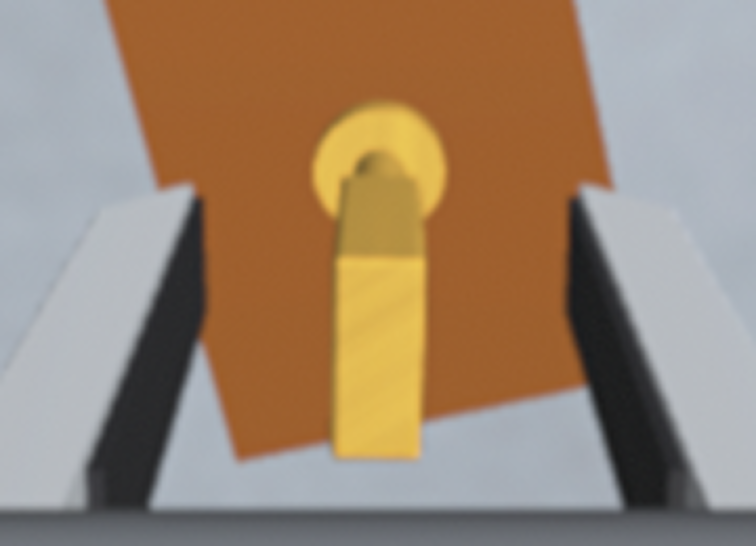

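```bash
python3 - <<'E'
from h import *
c=load("w11")
p=onz(c,(190+379/4.2,190+358/4.2),117);print(p, R.from_euler("z",2.427).inv().apply(p-np.array([491.8,261.26,117])))
E
```

```text
[491.47742865 260.78784078 117.        ] [-0.06575298  0.56803446  0.        ]
```

Call:
arm_command([
  {"xyz": [-0.0005, -0.0005, -0.0005], "turn": [0.0, 0.0, 0.0]},
  {"xyz": [0.0, 0.0, 0.0], "turn": [0.0, 0.0, 0.0]},
  {"xyz": [0.0, 0.0, 0.0], "turn": [0.0, 0.0, 0.0]},
  {"xyz": [0.0, 0.0, 0.0], "turn": [0.0, 0.0, 0.0]},
  {"xyz": [0.0, 0.0, 0.0], "turn": [0.0, 0.0, 0.0]},
  {"xyz": [0.0, 0.0, 0.0], "turn": [0.0, 0.0, 0.0]},
  {"xyz": [0.0, 0.0, 0.0], "turn": [0.0, 0.0, 0.0]},
], gripper=1.0, force=25)

```text
clock: 14.52
eef_pos: [490.8, 260.6, 93.5]
eef_rot: [3.142, 0.0, 2.428]
wrist_force: [-0.4, -0.3, 1.2]
finger_gap: 10.1
```

```bash
python3 - <<'E'
from h import *
from cell import *
c=shot("wrist","w12");s=read_state();print(s["clock"],s["eef_pos"],s["eef_rot"],s["finger_gap"],s["wrist_force"],s["moment"])
crop("w12",190,190,180,130,4.2,"w12c")
E
```

```text
14.575 [490.8173511  260.60652457  93.499231  ] [3.14152069e+00 3.10563765e-05 2.42783103e+00] 9.330142236128601 [-0.05839295 -0.02905234  0.98465245] [ 0.00324654 -0.05162407  0.11624682]
```

View pics/w12c.png

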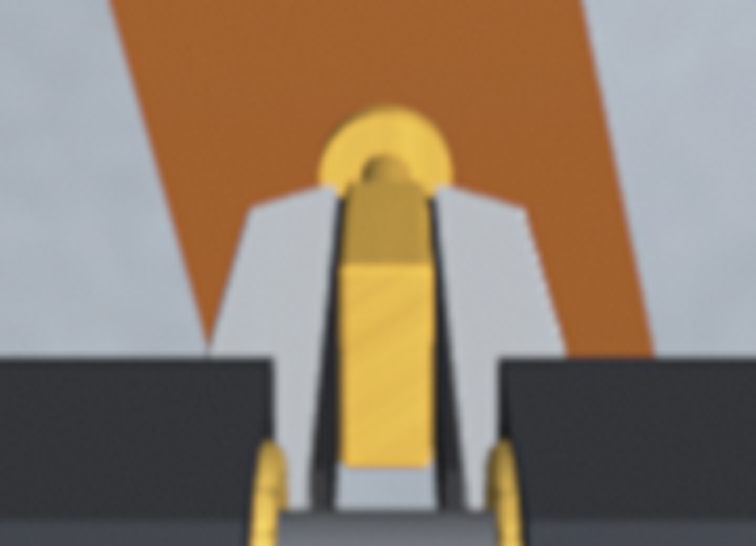

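Call:
arm_command([
  {"xyz": [0.0, 0.0, 0.004], "turn": [0.0, 0.0, 0.0]},
  {"xyz": [0.0, 0.0, 0.008], "turn": [0.0, 0.0, 0.0]},
  {"xyz": [0.0, 0.0, 0.012], "turn": [0.0, 0.0, 0.0]},
  {"xyz": [0.0, 0.0, 0.016], "turn": [0.0, 0.0, 0.0]},
  {"xyz": [0.0, 0.0, 0.025], "turn": [0.0, 0.0, 0.0]},
  {"xyz": [0.0, 0.0, 0.03], "turn": [0.0, 0.0, 0.0]},
  {"xyz": [0.0, 0.0, 0.03], "turn": [0.0, 0.0, 0.0]},
  {"xyz": [0.0, 0.0, 0.012], "turn": [0.0, 0.0, 0.0]},
  {"xyz": [0.0, 0.0, 0.0], "turn": [0.0, 0.0, 0.0]},
  {"xyz": [0.0, 0.0, 0.0], "turn": [0.0, 0.0, 0.0]},
])

```text
clock: 15.82
eef_pos: [490.4, 260.4, 229.3]
eef_rot: [-3.14, -0.001, 2.428]
wrist_force: [0.7, 0.3, -0.3]
finger_gap: 9.8
```

```bash
python3 - <<'E'
from h import *
from cell import *
c=shot("wrist","w13");s=read_state();print(s["clock"],s["eef_pos"],s["eef_rot"],s["finger_gap"],s["wrist_force"],s["moment"])
crop("w13",190,150,180,170,4,"w13c")
E
```

```text
15.875 [490.4757688  260.41730392 229.2497212 ] [-3.13983803e+00 -7.98188550e-04  2.42775226e+00] 9.992456061791009 [-0.2373574  -0.10013476 -1.02718238] [-0.05025636 -0.12022755  0.01796235]
```

View pics/w13c.png

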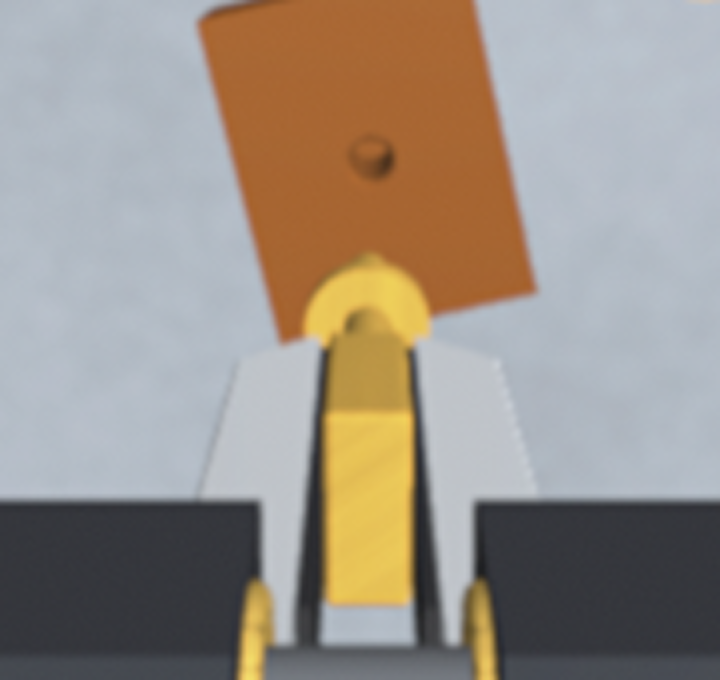

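The pin is out of its hole and upright in the jaws. Next I carry it to the compass while turning it +0.91 rad.

Call:
arm_command([
  {"xyz": [0.004, -0.012, 0.0], "turn": [0.0, 0.0, 0.05]},
  {"xyz": [0.008, -0.028, 0.0], "turn": [0.0, 0.0, 0.1]},
  {"xyz": [0.009, -0.032, 0.0], "turn": [0.0, 0.0, 0.1]},
  {"xyz": [0.009, -0.034, 0.0], "turn": [0.0, 0.0, 0.1]},
  {"xyz": [0.009, -0.034, 0.0], "turn": [0.0, 0.0, 0.1]},
  {"xyz": [0.009, -0.034, 0.0], "turn": [0.0, 0.0, 0.1]},
  {"xyz": [0.009, -0.034, 0.0], "turn": [0.0, 0.0, 0.1]},
  {"xyz": [0.009, -0.03, 0.0], "turn": [0.0, 0.0, 0.1]},
  {"xyz": [0.008, -0.02, 0.0], "turn": [0.0, 0.0, 0.1]},
  {"xyz": [0.004, -0.017, 0.0], "turn": [0.0, 0.0, 0.06]},
  {"xyz": [0.0, 0.0, 0.0], "turn": [0.0, 0.0, 0.0]},
  {"xyz": [0.0, 0.0, 0.0], "turn": [0.0, 0.0, 0.0]},
])

```text
clock: 17.38
eef_pos: [568.6, -13.8, 230.0]
eef_rot: [3.141, -0.001, -2.947]
wrist_force: [-0.5, 0.4, -0.9]
finger_gap: 9.5
```

```bash
python3 - <<'E'
from h import *
from cell import *
c=shot("wrist","w14");a=shot("scene","sc14");b=shot("side","sd14");s=read_state();print(s["clock"],s["eef_pos"],s["eef_rot"],s["finger_gap"],s["wrist_force"])
e=s["eef_pos"];foot=[e[0],e[1],e[2]-76.5]
print(proj(a,[foot,(568.4,-14.8,89)]),proj(b,[foot,(568.4,-14.8,89)]),proj(c,[(568.4,-14.8,89),(e[0],e[1],e[2]+23.5)]))
crop("sc14",200,150,100,100,6,"sc14c");crop("sd14",260,160,100,100,6,"sd14c")
E
```

```text
17.525 [568.69348892 -13.72559006 230.3841452 ] [ 3.14150950e+00 -9.17798436e-05 -2.94528426e+00] 9.933869934166658 [-0.14175795  0.00726619 -1.53235568]
[[237.72079502 213.44224245]
 [239.08654848 226.5251685 ]] [[310.32081365 217.18582167]
 [309.08791472 231.8580394 ]] [[280.66669431 197.88879886]
 [282.27224824 277.3125247 ]]
```

View pics/w14.png

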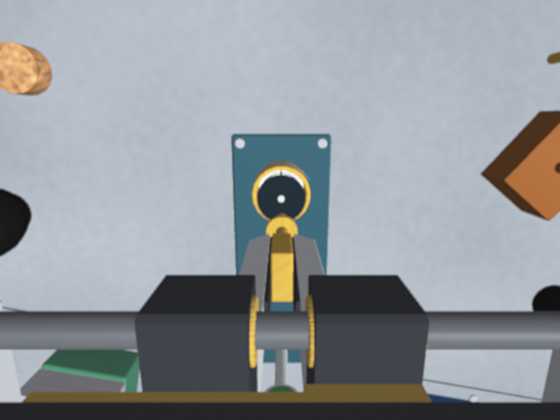

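View pics/sc14c.png

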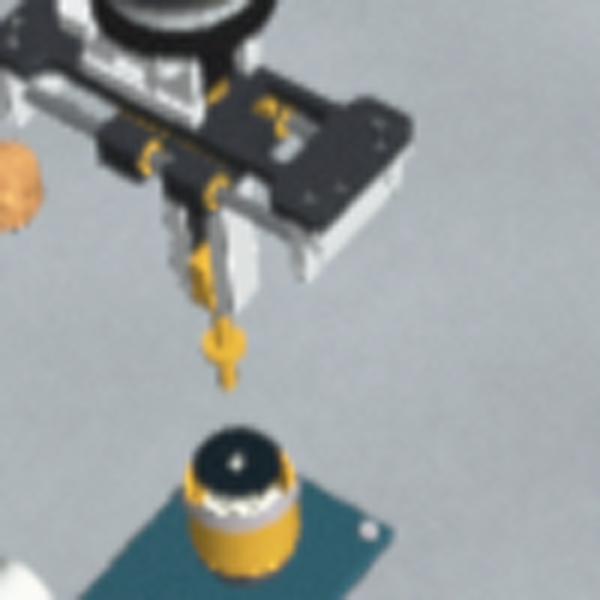

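View pics/sd14c.png

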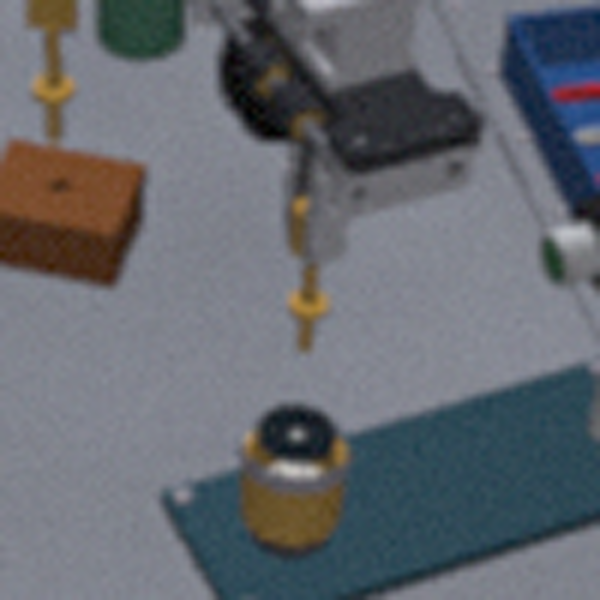

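```bash
python3 - <<'E'
from h import *
crop("w14",230,180,110,140,5.5,"w14c")
c=load("w14");g=cv2.cvtColor(c["color"],cv2.COLOR_RGB2GRAY).astype(float)
x0,y0=271,189;g=g[y0:y0+20,x0:x0+20];w=np.clip(g-120,0,None);yy,xx=np.mgrid[0:20,0:20];uv=(x0+(w*xx).sum()/w.sum(),y0+(w*yy).sum()/w.sum());print(uv,onz(c,uv,89))
E
```

```text
(np.float64(280.7441802872709), np.float64(198.53021297672115)) [568.97510856 -14.61423014  89.        ]
```

View pics/w14c.png

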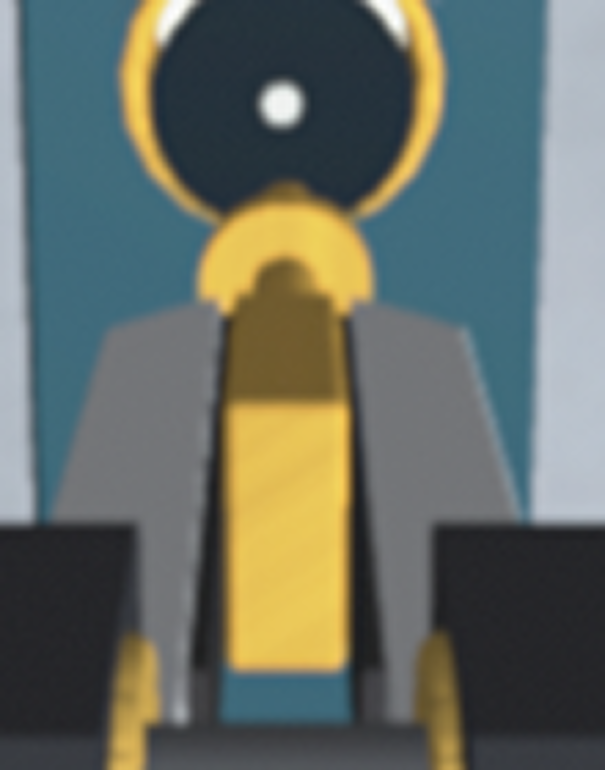

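Call:
arm_command([
  {"xyz": [0.0, -0.001, -0.005], "turn": [0.0, 0.0, 0.0]},
  {"xyz": [0.0, 0.0, -0.008], "turn": [0.0, 0.0, 0.0]},
  {"xyz": [0.0, 0.0, -0.008], "turn": [0.0, 0.0, 0.0]},
  {"xyz": [0.0, 0.0, -0.0035], "turn": [0.0, 0.0, 0.0]},
  {"xyz": [0.0, 0.0, 0.0], "turn": [0.0, 0.0, 0.0]},
  {"xyz": [0.0, 0.0, 0.0], "turn": [0.0, 0.0, 0.0]},
  {"xyz": [0.0, 0.0, 0.0], "turn": [0.0, 0.0, 0.0]},
  {"xyz": [0.0, 0.0, 0.0], "turn": [0.0, 0.0, 0.0]},
])

```text
clock: 18.52
eef_pos: [568.8, -15.4, 206.1]
eef_rot: [-3.142, 0.0, -2.945]
wrist_force: [0.4, -0.3, -0.3]
finger_gap: 9.6
```

```bash
python3 - <<'E'
from h import *
from cell import *
c=shot("wrist","w15");a=shot("scene","sc15");b=shot("side","sd15");s=read_state();print(s["clock"],s["eef_pos"],s["eef_rot"],s["finger_gap"],s["wrist_force"],np.abs(s["qd"]).max())
e=s["eef_pos"];F=e[2]-76.5
P=[(e[0],e[1],F),(e[0],e[1],F+28),(e[0],e[1],F+33),(568.7,-14.7,89)]
for n,k in(("sc15",a),("sd15",b)):
    p=proj(k,P);x0,y0=(p[3]-[30,45]).astype(int)
    im=cv2.imread(f"pics/{n}.png")[y0:y0+70,x0:x0+60];im=cv2.resize(im,None,fx=6.5,fy=6.5,interpolation=cv2.INTER_CUBIC)
    for q in p: cv2.circle(im,tuple(int(v) for v in ((q-[x0,y0])+.5)*6.5),3,(0,0,255),1)
    cv2.imwrite(f"pics/{n}c.png",im)
cv2.imwrite("pics/m15.png",np.hstack([cv2.imread("pics/sc15c.png"),cv2.imread("pics/sd15c.png")]))
E
```

```text
18.675 [568.8207846  -15.39912811 206.00157985] [-3.14156161e+00  1.05731398e-04 -2.94537269e+00] 9.817949350152887 [ 0.05800181 -0.92990497 -0.38207206] 0.003554404898937498
```

View pics/m15.png

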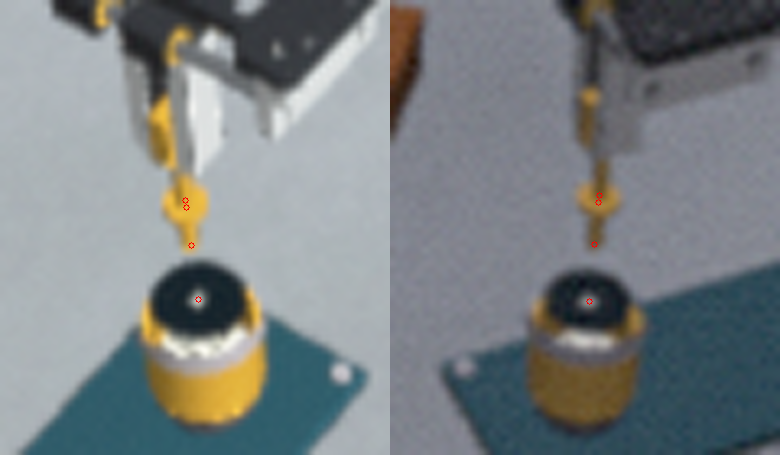

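View pics/sd15.png

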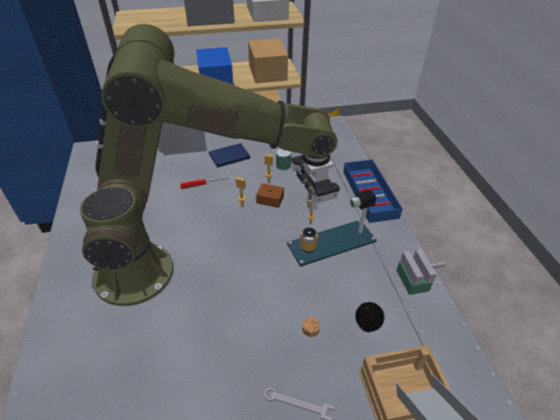

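View pics/w15.png

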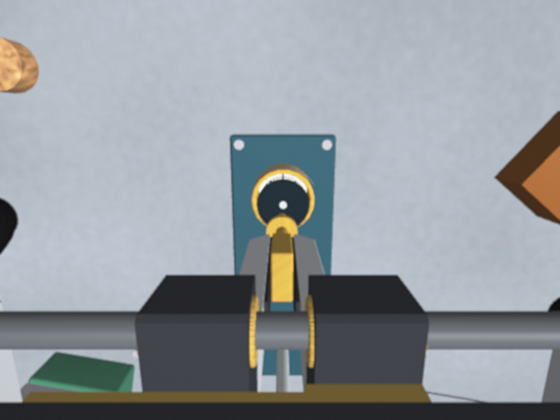

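Call:
arm_command([
  {"xyz": [0.0, 0.0006, -0.0005], "turn": [0.0, 0.0, 0.0]},
  {"xyz": [0.0, 0.0, 0.0], "turn": [0.0, 0.0, 0.0]},
  {"xyz": [0.0, 0.0, 0.0], "turn": [0.0, 0.0, 0.0]},
  {"xyz": [0.0, 0.0, 0.0], "turn": [0.0, 0.0, 0.0]},
  {"xyz": [0.0, 0.0, 0.0], "turn": [0.0, 0.0, 0.0]},
  {"xyz": [0.0, 0.0, 0.0], "turn": [0.0, 0.0, 0.0]},
])

```text
clock: 19.42
eef_pos: [568.8, -14.8, 205.5]
eef_rot: [-3.142, 0.0, -2.945]
wrist_force: [0.4, 0.1, -0.6]
finger_gap: 10.1
```

```bash
python3 - <<'E'
from h import *
from cell import *
c=shot("wrist","w16");s=read_state();print(s["clock"],s["eef_pos"],s["eef_rot"],s["finger_gap"],np.abs(s["qd"]).max())
crop("w16",230,120,110,190,3.1,"w16c")
E
```

```text
19.475 [568.80557381 -14.81969932 205.44823364] [-3.14157486e+00  9.93586310e-06 -2.94540150e+00] 9.659048616865235 0.0013086629019368138
```

View pics/w16c.png

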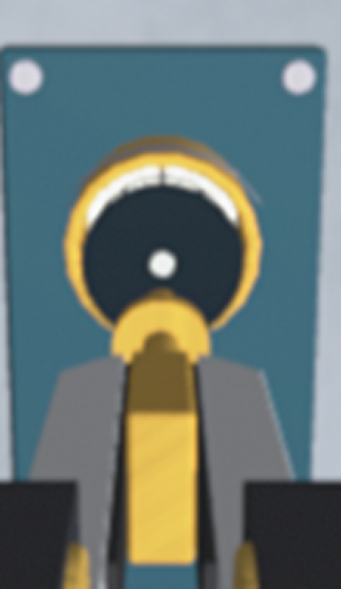

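The pin sits in line with the dot, its tab edge lies along the compass x axis, and the arm is still. Handing in.

```bash
python3 -c "
from cell import *
print(sign_off())"
```

```text
the job is handed in; nothing more can be done
None
```

I seated the bezel on the bowl and let it go. The shadow pin from the teak block is now held over it for the camera. I handed the job in at about 19.5 s; `sign_off` gives no verdict.

- **Bezel:** Contact came at the expected seated height with about 5 N of force. After I let go, the wrist and side views showed it level on the rim, with the white dot at about (568.7, −14.7). The rim centre measures (568.6, −14.8).
- **Pin choice:** There were three candidates. I took the one in the block because its tab measured about 23 × 10 mm, while the other two stand outside the block and look larger.
- **Pin pose:** The pin is upright over (568.8, −14.8), about 0.1 mm from the dot. Its foot is about 40 mm above the glass, its tab's narrow edge is aligned with the compass axis to within about 0.001 rad, and the arm is still.
- **Disagreements:** The dot measured about 0.6 mm apart from two opposite wrist views, so I used the mean. The foot height comes from the arm's reading and the grasp height, and it agreed with the scene and side images to about 1 px.
- **Other things:** The arm refused my first move for wrong formatting, and nothing moved. I saw no sign of anything else being disturbed, and the pin was never near the bezel.

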